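Pack the box-maker's finishing kit into its tray

ROBOT

A 6-joint arm with a two-finger parallel gripper is mounted at the origin on the work surface. World frame = base frame: x ahead of the robot, y to its left, z up, the work surface at z = 0. Lengths are in mm, angles in rad, forces in N, time in s.
With the tool pointing down it reaches from about 350 to 875 mm from the base axis. Payload 4.2 kg.
Tool frame: the origin (TCP) lies on the mounting face of the last link; the fingertips stand 173 mm ahead of it and the grasp point (between the pads) lies 155 mm ahead of it; z points along the fingers, y is the line along which they close (so a half turn about z gives the same grasp; the last joint's range is limited). The gripper opens to 85 mm and grips with 20 to 120 N. Pads are 22 mm wide; open, the fingers measure 114 mm over their backs; the gripper's body (76 mm by 85 mm) begins 54 mm behind the grasp point. The pads swing forward as they close: fully open they stand 13 mm farther back than shut.
Start: joints at [-1.04, 0.385, 0.008, 0, -1.194, -0.259], TCP at [167.808, -602.03, 404.712] pointing down, gripper open.
Joint ranges: [-3.14, 3.14], [-1.21, 2.06], [-1.07, 1.41], [-3.16, 2.05], [-2.99, -0.16], [-3.1, 3.1]. Speed limits (rad/s): [2.79, 2.79, 3.14, 3.14, 3.14, 3.14].

INTERFACE

Orientations are given as a unit quaternion [x, y, z, w].
In Python, from bench import arm gives the robot as it stands. The module is installed in compiled form; this text tells all that it offers.
- The arm moves only by the tool move_arm, never from a script. Its arguments are lists of equal length, an entry for each row: "fingers": the finger opening in mm, from 0 to 85.4; "travel": the shift along the tool's x, y, z in mm, a list of three; "dr": the turn, a rotation vector about the tool's x, y, z in rad, a list of three. A call has 1 to 10 rows; each row is the pose to reach, as a shift and turn from the pose commanded when the call began, along the tool's axes at that moment; what a row does not reach only later rows make up. A row lasts 1/10 s, in which the tool goes at most 50 mm and 8.59 degrees, less where a joint would pass 70% of its speed; a pose out of reach is approached as far as the arm can. A call with a gripper value outside its range is refused whole. The fingers move at their own pace and stop on an object; the grip force is fixed at half the most. Time passes only in rows, so rows that repeat a pose let the fingers close. It gives the time, the measured TCP pose, the force, the opening and the grip force at its end, in the units of the state.
- arm.read_state(): the state, without advancing time (a new reading comes with each control period).
- arm.get_image(name): name is "scene" or "top" or "wrist"; returns the picture (384x512x3 uint8, red, green, blue); there is no depth.
- arm.camera_model(name): a dict with "intrinsics" (3x3 intrinsics, pixels), "pose" (4x4, takes a point from camera to world coordinates). Camera axes: x right, y up, looking along -z (the intrinsics and any distortion apply to the point x, -y, -z); pixel columns grow to the right and rows downward; lengths in mm; the calibration is good to about 2 mm. A picture is of the moment at which its call begins: read the wrist's pose just before it. camera_model takes no time and is no camera call; for the wrist camera it gives the pose at the moment of the call.
- arm.job_done(): hands the job in; it is judged then, once.
The state is a dict: "clock": time; "joints": joint angles; "joint_vel": joint speeds; "joint_efforts": joint torques, N m; "position": TCP position; "ee_rot": TCP orientation; "contact_force": force on the tool from outside, world axes, zero at the start; "wrist_torque": the same for the moment, N m; "gripper_width": finger opening in mm; "grasp_force": force on a finger pad.
Only numpy, scipy, OpenCV 4.12 (cv2) and the standard library are available. Lean on these libraries where they do the work, as an engineer would, in place of code of your own. Each camera call takes 0.05 s, during which the arm holds its last target. There are 200 camera calls.

TASK

Pack the whole finishing kit into the open wooden tray: the cork sanding block, the short amber stain jar, the tall varnish can and the tall white fittings carton must all end up inside its walls together, upright and flat on the tray's floor. It is a close fit; set each piece down gently instead of dropping it in. Leave the yellow wax tin, the glue bottle, the mallet and the brush pot standing where they are.

Things in the scene. Friction and masses are not known exactly. Their poses are not given: they have to be found in the camera images.
- tray: Open dark-wood tray with brass corner trims, fixed on the bench. Outside 148 (its x) x 152 (its y) x 32 mm high; walls 8 mm thick, so inside 132 (x) x 136 (y) mm; floor 8 mm thick, so walls stand 24 mm above the inner floor. Origin at the centre of its underside, on the bench top.
- tray_in (a point): Centre of the tray's inner floor, 8 mm above the bench; axes as the tray's (x across the 132 mm inside, y along the 136 mm inside).
- sanding_block: Cork sanding block with a red-brown underside 6 mm thick, standing: 58 (its x) x 70 (its y) x 50 mm high, about 110 g; origin at the centre of its underside, z up.
- wax_tin: Bystander: small rectangular wax tin, yellow with a red band: 58 (its x) x 38 (its y) x 50 mm high, about 160 g; origin at the centre of its underside, z up.
- stain_jar: Short round amber glass jar with a black lid of the same diameter: 54 mm diameter x 50 mm high, about 170 g; origin at the centre of its underside, z up.
- varnish_can: Tall round steel can with a green band: 63 mm diameter x 88 mm high, about 320 g; origin at the centre of its underside, z up.
- fittings_carton: Tall square stiff white carton of brass fittings with a blue band: 61 x 61 x 88 mm high, about 280 g; origin at the centre of its underside, z up, x and y square to its sides.
- glue_bottle: Bystander: white glue bottle with an orange cap, 58 mm diameter x 140 mm high, standing; origin at the centre of its underside, z up.
- mallet: Bystander: turned wooden carver's mallet standing on its head, 66 mm greatest diameter, handle up, 140 mm high; origin at the centre of its underside, z up.
- brush_pot: Bystander: white pot with a red stripe, 64 mm diameter x 80 mm high, holding a brush and a stick that reach 136 mm high; origin at the centre of its underside, z up.
Things that resemble listed ones, but are neither listed nor needed, are in the scene too. Leave any purple or turquoise look-alike of the sanding_block alone. Several things have the shape of the stain_jar; the one meant has the colours described above.

How it is judged (in metres and radians):
At the end, for the whole second after the job is handed in: All four kit pieces stand in the tray: underside centre within the inner walls (66 mm of centre in tray x, 68 mm in y), at most 4 mm above the inner floor, tilted under 0.07 rad (4 degrees), at rest (under 0.02 m/s). The four bystanders upright within 25 mm of their starts (x of sanding_block in the frame of tray_in between -0.066 and 0.066 m and y of sanding_block in the frame of tray_in between -0.068 and 0.068 m and z of each of sanding_block, stain_jar, varnish_can, fittings_carton in the frame of tray_in below 0.004 m and angle between each of sanding_block, stain_jar, varnish_can, fittings_carton's own z axis and vertical below 0.07 rad and linear speed of each of sanding_block, stain_jar, varnish_can, fittings_carton below 0.02 m/s and x of stain_jar in the frame of tray_in between -0.066 and 0.066 m and y of stain_jar in the frame of tray_in between -0.068 and 0.068 m and x of varnish_can in the frame of tray_in between -0.066 and 0.066 m and y of varnish_can in the frame of tray_in between -0.068 and 0.068 m and x of fittings_carton in the frame of tray_in between -0.066 and 0.066 m and y of fittings_carton in the frame of tray_in between -0.068 and 0.068 m and distance of each of wax_tin, glue_bottle, mallet, brush_pot from where it was at the start of the episode below 0.025 m and angle between each of wax_tin, glue_bottle, mallet, brush_pot's own z axis and vertical below 0.35 rad); the robot touches nothing.
It fails at once if the wax tin is shifted by more than 25 mm or tipped over (distance of wax_tin from where it was at the start of the episode above 0.025 m or angle between wax_tin's own z axis and vertical above 0.35 rad).
It fails at once if the glue bottle is shifted by more than 25 mm or tipped over (distance of glue_bottle from where it was at the start of the episode above 0.025 m or angle between glue_bottle's own z axis and vertical above 0.35 rad).
It fails at once if the mallet is shifted by more than 25 mm or tipped over (distance of mallet from where it was at the start of the episode above 0.025 m or angle between mallet's own z axis and vertical above 0.35 rad).
It fails at once if the brush pot is shifted by more than 25 mm or tipped over (distance of brush_pot from where it was at the start of the episode above 0.025 m or angle between brush_pot's own z axis and vertical above 0.35 rad).
It fails at once if a piece of the kit is dropped into the tray (falls faster than 0.7 m/s, as from over 25 mm) ((horizontal distance between sanding_block and tray_in below 0.08 m and z of sanding_block in the frame of tray_in below 0.04 m and linear speed of sanding_block above 0.7 m/s) or (horizontal distance between stain_jar and tray_in below 0.08 m and z of stain_jar in the frame of tray_in below 0.04 m and linear speed of stain_jar above 0.7 m/s) or (horizontal distance between varnish_can and tray_in below 0.08 m and z of varnish_can in the frame of tray_in below 0.04 m and linear speed of varnish_can above 0.7 m/s) or (horizontal distance between fittings_carton and tray_in below 0.08 m and z of fittings_carton in the frame of tray_in below 0.04 m and linear speed of fittings_carton above 0.7 m/s)).
It also fails if it takes over 72 s, if anything falls off the work surface, if the arm or the gripper's body presses on something with over 40 N, if the wrist force passes 120 N, or if a joint passes its speed limit or range.

## Working session

There is one attempt and no reset: what is moved stays moved. The work goes in short steps, Python scripts to look and compute and a tool call to move; the robot and the scene stay as the last step left them, time stands still between calls to the robot, and variables do not carry over. Pictures are saved under pics/ and viewed, at most 10 in all, crops included, and the job is handed in when it is done.

Besides the shell and the picture viewer there is one more tool, called after ">>>" as a command line: name --argument value ..., lists and objects as JSON in quotes. move_arm: Moves the arm, as the interface text tells. Its arguments: {"type":"object","properties":{"fingers":{"type":"array","items":{"type":"number"}},"travel":{"type":"array","items":{"type":"array","items":{"type":"number"}}},"dr":{"type":"array","items":{"type":"array","items":{"type":"number"}}}},"required":["fingers","travel","dr"]}

```bash
mkdir -p pics
cat > h.py <<'E'
import numpy as np, cv2
from bench import arm
def ray(cm,u,v):
    K=cm["intrinsics"];K=np.array(K);P=np.array(cm["pose"])
    d=np.linalg.inv(K)@[u,v,1.]; d=np.array([d[0],-d[1],-d[2]])
    return P[:3,3],P[:3,:3]@d
def onz(cm,u,v,z):
    o,d=ray(cm,u,v); return o+d*(z-o[2])/d[2]
def proj(cm,p):
    P=np.array(cm["pose"]);K=np.array(cm["intrinsics"])
    c=P[:3,:3].T@(np.array(p)-P[:3,3]); q=K@[c[0],-c[1],-c[2]]; return q[:2]/q[2]
def snap(n,f):
    cm=arm.camera_model(n);im=arm.get_image(n)
    cv2.imwrite(f"pics/{f}.png",im[:,:,::-1]); np.save(f"pics/{f}.npy",im)
    import pickle;pickle.dump(cm,open(f"pics/{f}.pkl","wb")); return cm,im
def load(f):
    import pickle;return pickle.load(open(f"pics/{f}.pkl","rb")),np.load(f"pics/{f}.npy")
E
python3 - <<'E'
from h import *
for n in("scene","top","wrist"):
    cm,im=snap(n,n+"0"); print(n,np.round(cm["pose"],3).tolist(),np.round(cm["intrinsics"],1).tolist(),[k for k in cm])
s=arm.read_state();print(s)
E
cd pics; python3 -c "
import cv2,numpy as np
cv2.imwrite('st.png',cv2.resize(np.vstack([cv2.imread('scene0.png'),cv2.imread('top0.png')]),(400,600)))"
```

```text
scene [[-0.58, -0.662, 0.476, 1073.373], [0.815, -0.466, 0.345, 413.118], [-0.007, 0.588, 0.809, 989.955], [0.0, 0.0, 0.0, 1.0]] [[356.8, 0.0, 249.6], [0.0, 356.8, 195.3], [0.0, 0.0, 1.0]] ['intrinsics', 'pose']
top [[0.022, 0.995, -0.097, 399.253], [-1.0, 0.023, 0.003, 24.17], [0.005, 0.097, 0.995, 1199.353], [0.0, 0.0, 0.0, 1.0]] [[383.3, 0.0, 250.1], [0.0, 383.3, 193.1], [0.0, 0.0, 1.0]] ['intrinsics', 'pose']
wrist [[-0.268, -0.914, -0.304, 88.631], [0.963, -0.253, -0.086, -623.876], [0.002, -0.316, 0.949, 372.944], [0.0, 0.0, 0.0, 1.0]] [[325.3, 0.0, 256.5], [0.0, 325.3, 190.7], [0.0, 0.0, 1.0]] ['intrinsics', 'pose']
{'clock': 0.15, 'joints': array([-1.04041036e+00,  3.85378801e-01,  6.95025470e-03, -3.46853299e-04,
       -1.19401144e+00, -2.58571030e-01]), 'joint_vel': array([-0.0009508 , -0.00102588,  0.00501788,  0.00285314,  0.00069327,
       -0.00041367]), 'joint_efforts': array([ 6.79347031e-04, -3.92678261e+01,  1.88584006e+01,  4.18863952e+00,
       -3.39344777e-03, -8.30510572e-06]), 'position': array([ 167.77445657, -601.90632899,  403.87819599]), 'ee_rot': array([-1.35426070e-01,  9.90787100e-01,  8.20665537e-04, -1.67022908e-04]), 'contact_force': array([ 0.2705497 , -0.50956085,  0.03338354]), 'wrist_torque': array([ 0.01788723, -0.02125565,  0.0269269 ]), 'grasp_force': 0.0, 'gripper_width': 85.43964583188243}
```

View pics/top0.png

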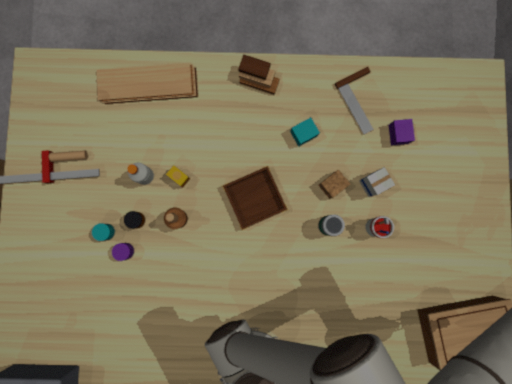

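View pics/scene0.png

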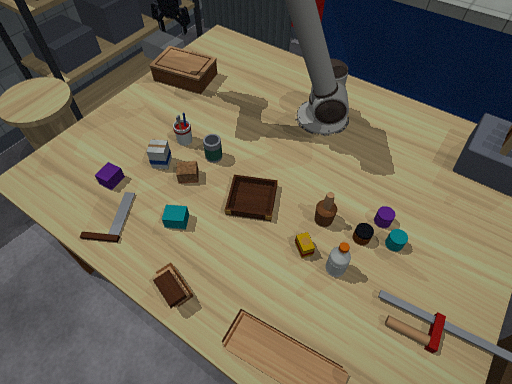

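Top view candidates for each kit piece:
- **Block:** the cork one at (334,184). The turquoise (305,131) and purple (402,132) ones are look-alikes.
- **Jar:** the black-lidded one at (134,220). The turquoise (102,232) and purple (123,252) ones are look-alikes.
- **Can:** (332,225). The brush pot is at (381,226).
- **Carton:** (378,181).
- **Others:** tray (255,197), tin (177,177), glue bottle (140,174), mallet (175,218).

Run:
```python
from h import *
cm,im=load("top0")
for n,u,v,z in [("tray",255,197,32),("block",334,182,50),("carton",378,181,88),("can",332,225,88),("jar",134,219,50),("pot",381,226,80),("tin",177,176,50),("mallet",175,218,80),("glue",140,174,80)]:
    print(n,onz(cm,u,v,z).round())
a=cv2.resize(im[150:260,80:210],None,fx=3.2,fy=3.2,interpolation=3);b=cv2.resize(im[150:260,290:410],None,fx=3.2,fy=3.2,interpolation=3)
cv2.imwrite("pics/crop.png",np.hstack([a,b])[:,:,::-1])
```

```text
tray [501.   6.  32.]
block [ 551. -232.   50.]
carton [ 552. -352.   88.]
can [ 420. -218.   88.]
jar [426. 366.  50.]
pot [ 421. -362.   80.]
tin [558. 243.  50.]
mallet [430. 238.  80.]
glue [557. 347.  80.]
```

View pics/crop.png

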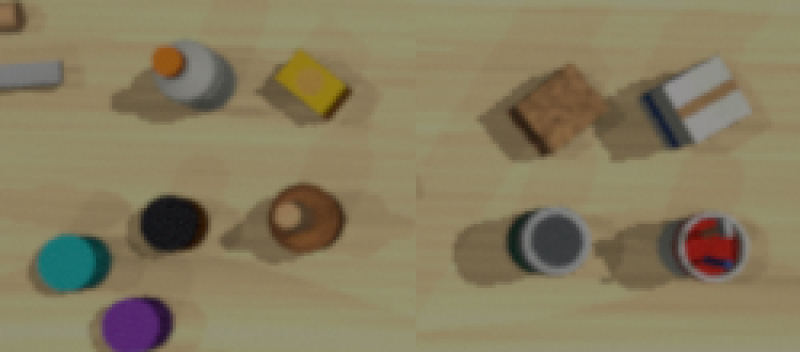

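The crop confirms the cork block, the black-lidded amber jar, the grey-topped can with the green band and the white/blue carton. Next I move the wrist camera over the right-hand cluster.

>>> move_arm --fingers '[85,85,85,85,85,85,85,85,85,85]' --travel '[[-40,26,-3],[-80,53,-5],[-120,80,-8],[-160,106,-10],[-200,133,-13],[-240,160,-15],[-280,187,-18],[-320,213,-20],[-360,240,-23],[-397,265,-25]]' --dr '[[0,0,0.03],[0,0,0.06],[0,0,0.09],[0,0,0.12],[0,0,0.15],[0,0,0.18],[0,0,0.2],[0,0,0.23],[0,0,0.25],[0,0,0.272]]'

```text
clock: 1.15
position: [480.1, -238.2, 429.9]
ee_rot: [0.0, 1.0, 0.0, 0.0]
contact_force: [0.3, -0.6, 0.3]
gripper_width: 85.3
grasp_force: 0.0
```

Run:
```python
from h import *
cm,im=snap("wrist","w1"); print(np.round(cm["pose"],3).tolist()); s=arm.read_state();print(s["clock"],s["position"],s["ee_rot"],s["joints"])
```

```text
[[0.001, -0.949, -0.316, 397.96], [1.0, 0.001, 0.0, -238.411], [-0.0, -0.316, 0.949, 399.052], [0.0, 0.0, 0.0, 1.0]]
1.2 [ 483.52341979 -235.09684418  429.90937911] [-1.64858689e-03  9.99997435e-01  1.59557013e-04  1.54463306e-03] [-1.50969723e-01  2.17519396e-01 -1.66057075e-01 -8.47604634e-04
 -1.18421514e+00 -1.41621104e+00]
```

View pics/w1.png

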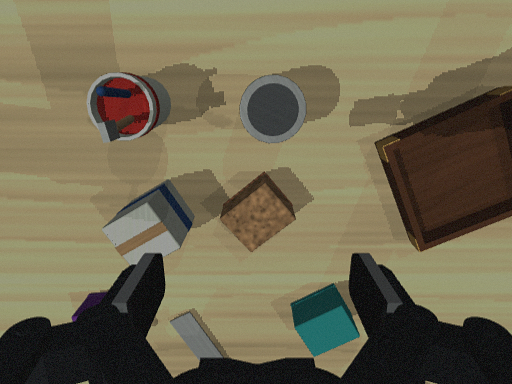

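The wrist view shows the pot (124,106), can (273,109), carton (148,222), cork block (258,211), and the tray at right with its near corner at (380,148). Next I take a second view over the tray, then the jar area.

>>> move_arm --fingers '[85,85,85,85,85,85,85]' --travel '[[10,40,0],[20,80,0],[30,120,0],[40,160,0],[40,160,0],[40,160,0],[40,160,0]]' --dr '[[0,0,0],[0,0,0],[0,0,0],[0,0,0],[0,0,0],[0,0,0],[0,0,0]]'

```text
clock: 1.9
position: [439.3, -80.6, 429.7]
ee_rot: [0.0, 1.0, -0.0, -0.0]
contact_force: [0.7, 0.4, -0.8]
gripper_width: 84.8
grasp_force: 0.0
```

Run:
```python
from h import *
s=arm.read_state();cm,im=snap("wrist","w2"); print(np.round(cm["pose"],3).tolist()); print(s["clock"],s["position"],s["ee_rot"],s["joints"])
s=arm.read_state();print(s["position"])
```

```text
[[0.001, -0.949, -0.316, 357.172], [1.0, 0.001, 0.001, -80.777], [-0.0, -0.316, 0.949, 398.861], [0.0, 0.0, 0.0, 1.0]]
1.9 [439.2833648  -80.64266003 429.6558885 ] [ 4.04563555e-04  9.99999913e-01 -7.25383182e-05 -6.97038091e-05] [ 1.84384404e-01  5.55160906e-02 -3.61108855e-01  1.27926445e-04
 -1.15433507e+00 -1.75604162e+00]
[439.34105303 -80.91917785 429.54263252]
```

>>> move_arm --fingers '[85,85,85,85,85,85,85,85,85]' --travel '[[0,45,0],[0,90,0],[0,135,0],[0,180,0],[0,220,0],[0,240,0],[0,240,0],[0,240,0],[0,240,0]]' --dr '[[0,0,0],[0,0,0],[0,0,0],[0,0,0],[0,0,0],[0,0,0],[0,0,0],[0,0,0],[0,0,0]]'

```text
clock: 2.85
position: [439.5, 158.6, 429.5]
ee_rot: [0.001, 1.0, -0.0, -0.0]
contact_force: [1.0, -0.7, 0.1]
gripper_width: 85.1
grasp_force: 0.0
```

Run:
```python
from h import *
s=arm.read_state();cm,im=snap("wrist","w3"); print(np.round(cm["pose"],3).tolist()); print(s["clock"],s["position"],s["ee_rot"],s["joints"])
a=cv2.imread("pics/w2.png");b=cv2.imread("pics/w3.png")
cv2.imwrite("pics/w23.png",np.vstack([a,b])[:,:][: ,:] if 0 else np.hstack([a[:,:400],b[:,112:]]))
```

```text
[[0.003, -0.949, -0.315, 357.354], [1.0, 0.002, 0.002, 158.575], [-0.001, -0.315, 0.949, 398.74], [0.0, 0.0, 0.0, 1.0]]
2.85 [439.47871621 158.59649177 429.49347516] [ 1.15641872e-03  9.99999254e-01 -2.57974844e-04 -2.96076503e-04] [ 6.95402715e-01  9.35667564e-02 -3.19290733e-01  1.72942882e-05
 -1.15872407e+00 -2.26851881e+00]
```

View pics/w23.png

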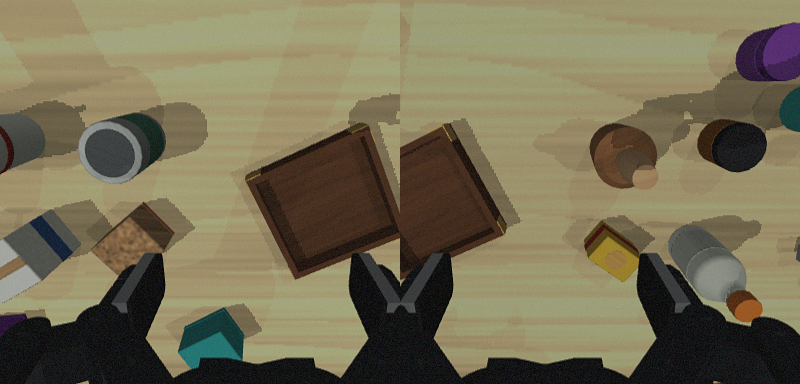

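w2 (left half) shows the can (110,152), block (135,238), carton (30,260) and whole tray (about 320,200). w3 (right half) shows the mallet (625,157), jar lid (740,147), tin (612,248) and glue bottle (715,270).

Run:
```python
from h import *
for f,pts in {"w2":[(250,178),(270,200),(320,200),(380,150),(365,130),(330,262),(110,152),(150,140),(135,238),(155,215),(180,130),(60,110),(250,120),(30,260),(10,290),(70,230)],"w3":[(740-288,147),(712-288,135),(170,110),(612-288,255)],"w1":[(124,240),(155,245),(150,215),(170,210),(230,200),(258,211),(255,185),(273,109),(245,109)]}.items():
    cm,im=load(f);b=cv2.GaussianBlur(im,(5,5),0);h=cv2.cvtColor(b,cv2.COLOR_RGB2HSV)
    print(f,[(p,h[p[1],p[0]].tolist()) for p in pts])
```

```text
w2 [((250, 178), [18, 143, 105]), ((270, 200), [11, 136, 45]), ((320, 200), [12, 141, 74]), ((380, 150), [21, 84, 122]), ((365, 130), [12, 136, 62]), ((330, 262), [11, 144, 71]), ((110, 152), [98, 15, 66]), ((150, 140), [76, 98, 39]), ((135, 238), [16, 118, 123]), ((155, 215), [11, 136, 79]), ((180, 130), [21, 86, 124]), ((60, 110), [22, 81, 101]), ((250, 120), [27, 72, 163]), ((30, 260), [43, 22, 82]), ((10, 290), [40, 9, 165]), ((70, 230), [23, 62, 98])]
w3 [((452, 147), [105, 18, 29]), ((424, 135), [15, 175, 54]), ((170, 110), [24, 78, 156]), ((324, 255), [19, 146, 150])]
w1 [((124, 240), [30, 15, 151]), ((155, 245), [42, 8, 155]), ((150, 215), [42, 17, 146]), ((170, 210), [43, 23, 77]), ((230, 200), [13, 122, 67]), ((258, 211), [16, 118, 121]), ((255, 185), [17, 117, 59]), ((273, 109), [98, 17, 61]), ((245, 109), [60, 8, 125])]
```

```bash
cat >> h.py <<'E'
def big(m,seed,k=3):
    m=cv2.morphologyEx(m.astype(np.uint8),cv2.MORPH_CLOSE,np.ones((k,k),np.uint8))
    m=cv2.morphologyEx(m,cv2.MORPH_OPEN,np.ones((3,3),np.uint8))
    n,l=cv2.connectedComponents(m); i=l[seed[1],seed[0]]
    assert i>0,seed
    c,_=cv2.findContours((l==i).astype(np.uint8),cv2.RETR_EXTERNAL,cv2.CHAIN_APPROX_NONE)
    return max(c,key=cv2.contourArea)[:,0,:]
def hsv(im): return [x.astype(int) for x in cv2.split(cv2.cvtColor(cv2.GaussianBlur(im,(3,3),0),cv2.COLOR_RGB2HSV))]
def topl(cm,c,z): return np.array([onz(cm,u,v,z)[:2] for u,v in c],np.float32)
def tri(obs):
    A=np.zeros((3,3));b=np.zeros(3)
    for cm,u,v in obs:
        o,d=ray(cm,u,v);d=d/np.linalg.norm(d);M=np.eye(3)-np.outer(d,d);A+=M;b+=M@o
    return np.linalg.solve(A,b)
def masks(im):
    H,S,V=hsv(im)
    return dict(tray=(H<19)&(S>105)&(V<112),block=(H<21)&(S>98)&(V>92),can=(S<50)&(V>40),carton=((S<42)&(V>98))|((H<20)&(V>105)&(S>60)),jar=(V<46)&(S<75))
E
python3 - <<'E'
from h import *
seeds={"block":[("w1",258,215,50),("w2",130,240,50)],"can":[("w1",273,109,88),("w2",110,152,88)],"carton":[("w1",130,225,88),("w2",20,275,88)],"jar":[("w3",452,147,50),("top0",133,220,50)],"tray":[("w2",320,200,32)]}
for n,l in seeds.items():
    obs=[]
    for f,u,v,z in l:
        cm,im=load(f)
        try: c=big(masks(im)[n],(u,v))
        except AssertionError as e: print(n,f,"seed");continue
        p=topl(cm,c,z); r=cv2.minAreaRect(p); e,rad=cv2.minEnclosingCircle(p)
        M=cv2.moments(c.reshape(-1,1,2));cx,cy=M["m10"]/M["m00"],M["m01"]/M["m00"]; obs.append((cm,cx,cy))
        print(n,f,"px",round(cx,1),round(cy,1),"bb",cv2.boundingRect(c),"rect",np.round(r[0]),np.round(r[1]),round(r[2],1),"cen",onz(cm,cx,cy,z).round(1),"areaDia",round(2*np.sqrt(cv2.contourArea(p)/np.pi),1))
        if n=="tray":
            q=cv2.approxPolyDP(c.reshape(-1,1,2),12,True)[:,0]
            print([(tuple(x),onz(cm,*x,32).round().tolist()[:2],onz(cm,*x,0).round().tolist()[:2]) for x in q.tolist()])
    if len(obs)>1: print("   tri",tri(obs).round(1))
E
```

```text
block w1 px 257.3 218.0 bb (220, 184, 74, 68) rect [ 548. -238.] [58. 69.] 39.5 cen [ 547.6 -237.7   50. ] areaDia 69.0
block w2 px 124.7 246.0 bb (92, 218, 71, 56) rect [ 547. -239.] [59. 69.] 38.6 cen [ 542.8 -239.1   50. ] areaDia 63.0
   tri [ 544.4 -238.2   51.8]
can w1 px 272.5 108.5 bb (240, 75, 66, 68) rect [ 422. -224.] [61. 61.] 89.9 cen [ 420.9 -223.6   88. ] areaDia 61.2
can w2 px 113.4 150.3 bb (78, 118, 72, 66) rect [ 420. -219.] [62. 70.] 18.4 cen [ 419.2 -219.4   88. ] areaDia 65.8
   tri [ 421.3 -223.3   79.1]
carton w1 px 139.9 234.5 bb (102, 203, 78, 61) rect [ 554. -361.] [60. 62.] 29.3 cen [ 550.  -361.7   88. ] areaDia 63.1
carton w2 px 13.8 273.1 bb (0, 239, 41, 64) rect [ 559. -342.] [43. 83.] 75.9 cen [ 555.7 -348.1   88. ] areaDia 50.0
   tri [ 568.3 -371.9   60.5]
jar w3 px 450.9 146.8 bb (425, 123, 53, 49) rect [424. 368.] [57. 51.] 80.4 cen [423.7 368.3  50. ] areaDia 54.1
jar top0 px 132.5 219.6 bb (125, 212, 16, 16) rect [424. 371.] [45. 45.] 2.9 cen [423.8 370.9  50. ] areaDia 46.2
   tri [424.4 372.6  43.3]
tray w2 px 328.1 201.7 bb (247, 124, 160, 155) rect [499.   5.] [155. 152.] 25.0 cen [493.2   4.9  32. ] areaDia 170.3
[((369, 126), [403.0, 44.0], [407.0, 55.0]), ((247, 180), [466.0, -92.0], [475.0, -93.0]), ((295, 278), [599.0, -31.0], [620.0, -27.0]), ((406, 234), [536.0, 105.0], [552.0, 121.0])]
```

Run:
```python
from h import *
cm,im=load("w2"); H,S,V=hsv(im)
for T in (100,112,125):
  c=big((H<20)&(S>100)&(V<T),(320,200),5)
  for z in (0,32):
    p=topl(cm,c,z).astype(float); out=[]
    # rotate to tray frame guess
    best=None
    a=np.deg2rad(24.6);R=np.array([[np.cos(a),np.sin(a)],[-np.sin(a),np.cos(a)]])
    q=p@R.T; m=(q.max(0)+q.min(0))/2
    for ax,sg in((0,-1),(0,1),(1,-1),(1,1)):
        o=1-ax; sel=(np.abs(q[:,o]-m[o])<50)&(sg*(q[:,ax]-m[ax])>50)
        k=np.polyfit(q[sel,o],q[sel,ax],1); r=q[sel,ax]-np.polyval(k,q[sel,o]);s2=np.abs(r)<3
        k=np.polyfit(q[sel,o][s2],q[sel,ax][s2],1)
        out.append((round(np.polyval(k,m[o]),1),round(np.degrees(np.arctan(k[0])),1)))
    print(T,z,out,"x size",round(out[1][0]-out[0][0],1),"y",round(out[3][0]-out[2][0],1))
```

```text
100 0 [(np.float64(386.7), np.float64(-0.6)), (np.float64(552.3), np.float64(-0.6)), (np.float64(-283.5), np.float64(0.4)), (np.float64(-119.7), np.float64(0.7))] x size 165.6 y 163.8
100 32 [(np.float64(379.0), np.float64(-0.7)), (np.float64(531.4), np.float64(-0.5)), (np.float64(-278.6), np.float64(0.5)), (np.float64(-127.9), np.float64(0.6))] x size 152.4 y 150.7
112 0 [(np.float64(386.7), np.float64(-0.6)), (np.float64(552.8), np.float64(-0.5)), (np.float64(-284.0), np.float64(0.4)), (np.float64(-119.6), np.float64(0.6))] x size 166.1 y 164.4
112 32 [(np.float64(379.0), np.float64(-0.7)), (np.float64(531.7), np.float64(-0.4)), (np.float64(-279.0), np.float64(0.5)), (np.float64(-127.8), np.float64(0.6))] x size 152.7 y 151.2
125 0 [(np.float64(386.7), np.float64(-0.6)), (np.float64(552.9), np.float64(-0.5)), (np.float64(-284.0), np.float64(0.4)), (np.float64(-119.6), np.float64(0.6))] x size 166.2 y 164.4
125 32 [(np.float64(379.0), np.float64(-0.7)), (np.float64(531.9), np.float64(-0.5)), (np.float64(-279.0), np.float64(0.5)), (np.float64(-127.8), np.float64(0.6))] x size 152.9 y 151.2
```

>>> move_arm --fingers '[85,85,85,85,85,85,85]' --travel '[[0,-50,0],[0,-100,0],[0,-145,0],[0,-155,0],[0,-155,0],[0,-155,0],[0,-155,0]]' --dr '[[0,0,0],[0,0,0],[0,0,0],[0,0,0],[0,0,0],[0,0,0],[0,0,0]]'

```text
clock: 3.6
position: [439.2, 5.4, 429.8]
ee_rot: [-0.0, 1.0, 0.0, 0.0]
contact_force: [-0.6, 1.0, 0.2]
gripper_width: 85.1
grasp_force: 0.0
```

Run:
```python
from h import *
print(arm.read_state()["position"])
cm,im=snap("wrist","w4")
q=cv2.resize(im[60:340,130:430],(800,747))[:600]
cv2.imwrite("pics/w4c.png",q[:,:,::-1])
```

```text
[439.2458318    5.40586859 429.75125486]
```

View pics/w4c.png

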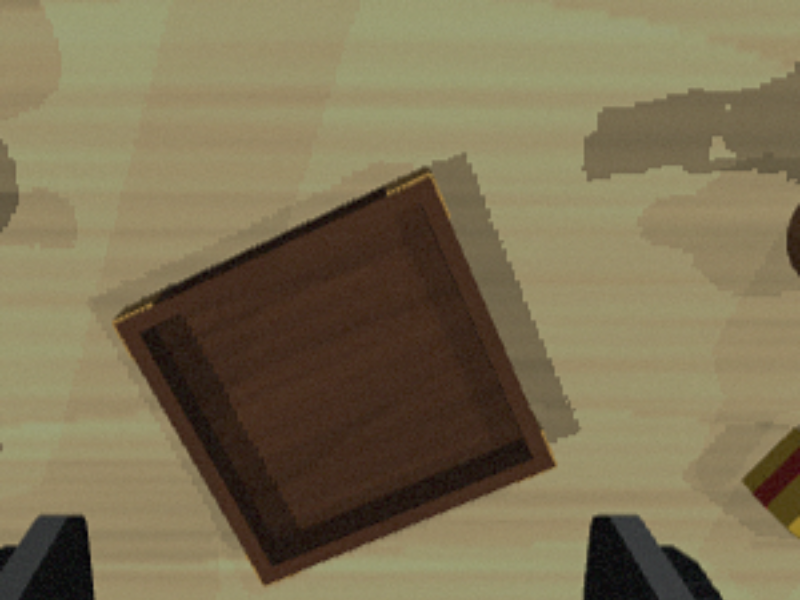

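The zoomed crop shows the tray's top-rim corners at (432,174), (116,322), (266,584) and (555,464).

Run:
```python
from h import *
cm,_=load("w4"); c2,_=load("w2")
P=[(292,125.2),(173.5,180.7),(229.7,279),(338.1,234)]
Q=[onz(cm,*p,32)[:2] for p in P]; print(np.round(Q,1).tolist(),np.mean(Q,0).round(1))
for i in range(4):
    d=Q[(i+1)%4]-Q[i];print(round(np.linalg.norm(d),1),round(np.degrees(np.arctan2(d[1],d[0])),1))
for p,q in zip(P[2:],[(295,278),(406,234)]): print("tri",tri([(cm,*p),(c2,*q)]).round(1))
a=np.deg2rad(24.6);print("lines",np.array([[np.cos(a),-np.sin(a)],[np.sin(a),np.cos(a)]])@[459.2,-203.4])
# better block/can/carton/jar triangulation using rect centres
obs={}
for n,l in {"block":[("w1",258,215,50),("w2",130,240,50)],"can":[("w1",273,109,88)]}.items():
    for f,u,v,z in l:
        m,im=load(f);c=big(masks(im)[n],(u,v));r=cv2.minAreaRect(topl(m,c,z))
        print(n,f,np.round(r[0],1),np.round(r[1],1),r[2])
# can rim in w2: fit by low-sat pixels brighter
m,im=load("w2");H,S,V=hsv(im)
```

```text
[[402.4, 44.7], [466.9, -92.6], [600.9, -29.9], [536.0, 106.6]] [501.5   7.2]
151.7 -64.8
148.0 25.1
151.2 115.4
147.4 -155.1
tri [603.1 -30.3  27.4]
tri [540.2 109.   23.6]
lines [502.19273442   6.21751523]
block w1 [ 548.2 -238. ] [57.8 68.9] 39.54267501831055
block w2 [ 547.  -238.6] [58.9 68.6] 38.612701416015625
can w1 [ 421.9 -223.6] [60.8 60.6] 89.94400787353516
```

The tray measures 148 x 152 as it should: centre (501.5, 7), yaw 25.15°. I approach the block first.

>>> move_arm --fingers '[85,85,85,85,85,85,85,85,85,85]' --travel '[[-15,-35,10],[-30,-70,25],[-46,-105,45],[-62,-140,65],[-78,-175,90],[-94,-210,110],[-108,-243,130],[-108.4,-243.7,130],[-108.4,-243.7,130],[-108.4,-243.7,130]]' --dr '[[0,0,0.12],[0,0,0.25],[0,0,0.38],[0,0,0.51],[0,0,0.64],[0,0,0.77],[0,0,0.887],[0,0,0.887],[0,0,0.887],[0,0,0.887]]'

```text
clock: 4.65
position: [547.8, -237.8, 300.2]
ee_rot: [0.428, 0.904, 0.0, 0.0]
contact_force: [-0.2, -0.1, 0.7]
gripper_width: 84.9
grasp_force: 0.0
```

```bash
cat >> h.py <<'E'
from scipy.spatial.transform import Rotation as Ro
def to(x,y,z,yaw):
    "yaw: world angle (deg, mod 180) of tool y; prints travel and dr from the measured pose"
    s=arm.read_state();R=Ro.from_quat(s["ee_rot"]).as_matrix();p=s["position"]
    cur=np.degrees(np.arctan2(R[1,1],R[0,1]));d=(yaw-cur+90)%180-90
    print("pos",p.round(1),"yaw",round(cur,1),"z",R[:,2].round(3),"j6",s["joints"][5].round(2),"w",round(s["gripper_width"],1),"gf",round(s["grasp_force"],1),"t",round(s["clock"],1),"F",s["contact_force"].round(1))
    print("travel",(R.T@(np.array([x,y,z])-p)).round(1),"dist",np.linalg.norm(np.array([x,y,z])-p).round(),"drz",round(-np.deg2rad(d),3))
def tin(x,y): a=np.deg2rad(25.15);c,s=np.cos(a),np.sin(a);return 501.5+c*x-s*y,7+s*x+c*y
E
python3 - <<'E'
from h import *
to(547.7,-238.3,195,39.2)
cm,im=snap("wrist","b1")
E
```

```text
pos [ 547.8 -237.8  300.2] yaw 39.3 z [ 0.001 -0.    -1.   ] j6 -2.32 w 84.9 gf 0.0 t 4.7 F [-0.2 -0.1  0.7]
travel [ -0.3  -0.5 105.2] dist 105.0 drz 0.002
```

View pics/b1.png

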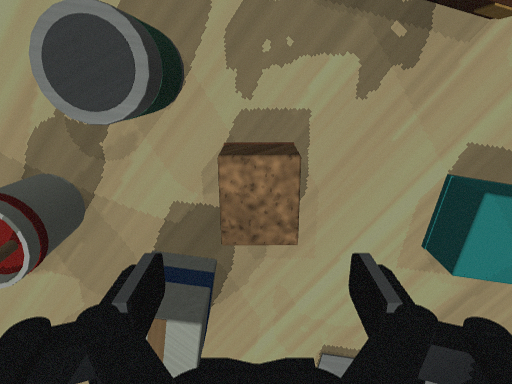

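The block (260,195) sits centred and square between the fingers. I descend and grip.

>>> move_arm --fingers '[85,85,85,85,50,50,50,50,50,50]' --travel '[[0,0,45],[0,0,85],[0,0,105],[0,0,105],[0,0,105],[0,0,105],[0,0,105],[0,0,105],[0,0,105],[0,0,105]]' --dr '[[0,0,0],[0,0,0],[0,0,0],[0,0,0],[0,0,0],[0,0,0],[0,0,0],[0,0,0],[0,0,0],[0,0,0]]'

```text
clock: 5.7
position: [548.7, -238.7, 197.5]
ee_rot: [0.429, 0.903, 0.001, 0.003]
contact_force: [1.0, 1.1, 7.8]
gripper_width: 57.0
grasp_force: 67.0
```

Run:
```python
from h import *
x,y=tin(-28.5,35);print(x,y); to(x,y,290,115.15)
```

```text
460.82721612897024 26.56973817352965
pos [ 548.7 -238.7  197.5] yaw 39.2 z [ 0.005 -0.001 -1.   ] j6 -2.32 w 57.0 gf 67.0 t 5.7 F [1.  1.1 7.8]
travel [260.7 100.1 -93.2] dist 294.0 drz -1.325
```

>>> move_arm --fingers '[50,50,50,50,50,50,50,50,50,50]' --travel '[[0,0,-30],[0,0,-65],[0,0,-93],[30,12,-93],[70,27,-93],[112,43,-93],[154,59,-93],[196,75,-93],[235,90,-93],[260,100,-93]]' --dr '[[0,0,0],[0,0,0],[0,0,0],[0,0,-0.13],[0,0,-0.27],[0,0,-0.41],[0,0,-0.55],[0,0,-0.69],[0,0,-0.83],[0,0,-0.97]]'

```text
clock: 6.7
position: [459.5, 27.7, 288.5]
ee_rot: [-0.045, 0.999, 0.0, 0.001]
contact_force: [0.4, -0.5, -1.7]
gripper_width: 56.6
grasp_force: 66.2
```

>>> move_arm --fingers '[50,50,50,50,50,50]' --travel '[[0,0,0],[0,0,0],[0,0,0],[0,0,0],[0,0,0],[0,0,0]]' --dr '[[0,0,-0.13],[0,0,-0.25],[0,0,-0.355],[0,0,-0.355],[0,0,-0.355],[0,0,-0.355]]'

```text
clock: 7.3
position: [460.7, 25.7, 287.9]
ee_rot: [-0.216, 0.976, 0.0, 0.0]
contact_force: [0.5, 0.3, -1.6]
gripper_width: 56.9
grasp_force: 66.2
```

Run:
```python
from h import *
x,y=tin(-28.5,35); to(x,y,208,115.15)
cm,im=snap("wrist","p1")
```

```text
pos [460.7  25.7 287.9] yaw 115.0 z [ 0.  0. -1.] j6 -1.54 w 56.9 gf 66.2 t 7.3 F [ 0.5  0.3 -1.6]
travel [-0.4  0.7 79.9] dist 80.0 drz -0.003
```

View pics/p1.png

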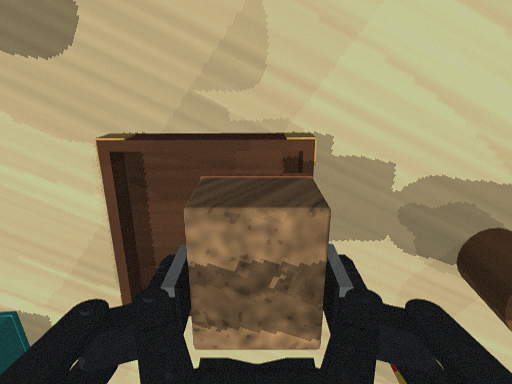

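The held block (258,270) is square to the tray, against the upper-right quarter as planned. I lower it.

>>> move_arm --fingers '[50,50,50,50,50,50,50,50]' --travel '[[-0.4,0.7,30],[-0.4,0.7,55],[-0.4,0.7,68],[-0.4,0.7,75],[-0.4,0.7,79],[-0.4,0.7,81],[-0.4,0.7,82],[-0.4,0.7,82]]' --dr '[[0,0,-0.003],[0,0,-0.003],[0,0,-0.003],[0,0,-0.003],[0,0,-0.003],[0,0,-0.003],[0,0,-0.003],[0,0,-0.003]]'

```text
clock: 8.15
position: [461.0, 26.7, 206.1]
ee_rot: [-0.219, 0.976, 0.0, 0.0]
contact_force: [1.4, 0.6, -1.4]
gripper_width: 57.0
grasp_force: 66.3
```

>>> move_arm --fingers '[50,50,50,50]' --travel '[[0,0,0.7],[0,0,1.4],[0,0,1.8],[0,0,1.8]]' --dr '[[0,0,0],[0,0,0],[0,0,0],[0,0,0]]'

```text
clock: 8.55
position: [461.0, 26.7, 205.5]
ee_rot: [-0.219, 0.976, -0.0, 0.001]
contact_force: [-3.6, -0.3, 10.4]
gripper_width: 56.8
grasp_force: 67.7
```

>>> move_arm --fingers '[75,75,75,75,75,75,80,85,85]' --travel '[[0,0,0],[0,0,0],[0,0,0],[0,0,0],[0,0,-10],[0,0,-40],[0,0,-85],[0,0,-100],[0,0,-100]]' --dr '[[0,0,0],[0,0,0],[0,0,0],[0,0,0],[0,0,0],[0,0,0],[0,0,0],[0,0,0],[0,0,0]]'

```text
clock: 9.45
position: [461.5, 26.9, 307.3]
ee_rot: [-0.219, 0.976, 0.0, 0.004]
contact_force: [0.2, -0.0, 0.5]
gripper_width: 85.3
grasp_force: 0.0
```

Run:
```python
from h import *
cm,im=snap("wrist","p2")
to(424,369,300,60)
```

```text
pos [460.9  26.7 305.5] yaw 115.2 z [ 0.003  0.002 -1.   ] j6 -1.54 w 85.1 gf 0.0 t 9.5 F [-0.6 -0.1 -0.2]
travel [-112.7  325.4    5.9] dist 344.0 drz 0.964
```

View pics/p2.png

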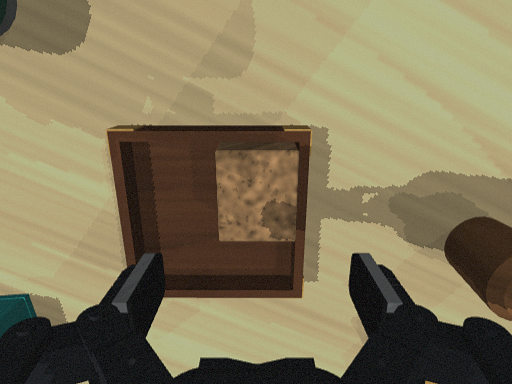

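The block stands flat in the upper-right quarter of the tray (258,195). Next is the jar, flying above the 140 mm mallet.

>>> move_arm --fingers '[85,85,85,80,75,75,75,75,75,75]' --travel '[[0,0,-45],[-15,42,-50],[-30,86,-50],[-46,132,-50],[-62,178,-50],[-78,224,-50],[-94,270,-50],[-106,308,-50],[-112.7,325.4,-45],[-112.7,325.4,-45]]' --dr '[[0,0,0],[0,0,0.1],[0,0,0.2],[0,0,0.3],[0,0,0.4],[0,0,0.5],[0,0,0.6],[0,0,0.649],[0,0,0.649],[0,0,0.649]]'

```text
clock: 10.5
position: [423.4, 370.8, 346.4]
ee_rot: [0.102, 0.995, -0.002, -0.001]
contact_force: [-0.5, -1.2, 0.2]
gripper_width: 75.0
grasp_force: 0.0
```

Run:
```python
from h import *
cm,im=load("p2"); c=big(masks(im)["block"]&(np.arange(512)[None]>214)&(np.arange(512)[None]<300)&(np.arange(384)[:,None]>140),(258,180),5)
r=cv2.minAreaRect(topl(cm,c,58)); a=np.deg2rad(25.15);R=np.array([[np.cos(a),np.sin(a)],[-np.sin(a),np.cos(a)]])
print("block in tray",R@(np.array(r[0])-[501.5,7]),np.round(r[1]),r[2])
cm,im=snap("wrist","j1"); p=proj(cm,[424,369,50]).round().astype(int);print(p,hsv(im)[2][p[1],p[0]])
n,l,st,ce=cv2.connectedComponentsWithStats(((hsv(im)[2]<46)&(hsv(im)[1]<75)).astype(np.uint8))
print([(s.tolist(),k.round()) for s,k in zip(st,ce) if s[4]>400])
c=big(masks(im)["jar"],tuple(int(i) for i in p)); q=topl(cm,c,50); 
print("jar",cv2.minAreaRect(q),"fit",cv2.fitEllipse(q))
c3,i3=load("w3");e3=cv2.fitEllipse(big(masks(i3)["jar"],(452,147)));e=cv2.fitEllipse(c)
print("tri",tri([(c3,*e3[0]),(cm,*e[0])])); to(424,369,195,78)
```

```text
block in tray [-30.06793485  34.91102008] [69. 57.] 25.179731369018555
[257 185] 29
[([0, 0, 512, 384, 164568], array([255., 165.])), ([230, 154, 61, 60, 2862], array([260., 184.])), ([0, 250, 512, 134, 29178], array([256., 343.]))]
jar ((423.7041931152344, 372.45343017578125), (50.63261032104492, 52.743167877197266), 78.25828552246094) fit ((423.87359619140625, 372.1283874511719), (50.79905700683594, 53.16752624511719), 76.80320739746094)
tri [424.88511839 371.95538934  43.90106804]
pos [423.5 369.3 346.8] yaw 78.2 z [-0.003 -0.004 -1.   ] j6 -2.78 w 74.9 gf 0.0 t 10.6 F [ 0.3 -1.  -0.5]
travel [ -0.8   0.4 151.8] dist 152.0 drz 0.003
```

>>> move_arm --fingers '[75,75,75,75,75,46,46,46,46,46]' --travel '[[-0.4,1.9,40],[-0.4,1.9,85],[-0.4,1.9,125],[-0.4,1.9,150],[-0.4,1.9,152],[-0.4,1.9,152],[-0.4,1.9,152],[-0.4,1.9,152],[-0.4,1.9,152],[-0.4,1.9,152]]' --dr '[[0,0,0],[0,0,0],[0,0,0],[0,0,0],[0,0,0],[0,0,0],[0,0,0],[0,0,0],[0,0,0],[0,0,0]]'

```text
clock: 11.55
position: [425.2, 371.1, 198.8]
ee_rot: [0.104, 0.995, 0.001, 0.001]
contact_force: [-0.1, -1.6, 6.8]
gripper_width: 52.1
grasp_force: 63.8
```

Run:
```python
from h import *
x,y=tin(37,37); print(x,y);to(x,y,355,115.15)
```

```text
519.2677238030311 56.21694820749453
pos [425.2 371.1 198.8] yaw 78.1 z [ 0.002  0.002 -1.   ] j6 -2.78 w 52.1 gf 63.8 t 11.6 F [-0.1 -1.6  6.8]
travel [-157.3 -288.3 -156.7] dist 364.0 drz -0.647
```

>>> move_arm --fingers '[46,46,46,46,46,46,46,46,46,46]' --travel '[[0,0,-30],[0,0,-75],[0,0,-120],[0,0,-155],[-10,-18,-160],[-30,-55,-160],[-52,-96,-160],[-74,-136,-160],[-96,-176,-160],[-118,-216,-160]]' --dr '[[0,0,0],[0,0,0],[0,0,0],[0,0,0],[0,0,-0.05],[0,0,-0.15],[0,0,-0.25],[0,0,-0.35],[0,0,-0.45],[0,0,-0.55]]'

```text
clock: 12.55
position: [495.2, 133.2, 356.8]
ee_rot: [-0.172, 0.985, 0.0, -0.0]
contact_force: [0.5, 0.7, -1.8]
gripper_width: 52.4
grasp_force: 63.7
```

Run:
```python
from h import *
x,y=tin(37,37); to(x,y,270,115.15)
```

```text
pos [495.2 133.2 356.8] yaw 109.8 z [-0.001  0.    -1.   ] j6 -1.8 w 52.4 gf 63.7 t 12.6 F [ 0.5  0.7 -1.8]
travel [  3.4 -80.7  86.8] dist 119.0 drz -0.093
```

>>> move_arm --fingers '[46,46,46,46,46,46,46]' --travel '[[1,-30,10],[2,-60,45],[3.4,-78,75],[3.4,-80.7,87],[3.4,-80.7,87],[3.4,-80.7,87],[3.4,-80.7,87]]' --dr '[[0,0,-0.05],[0,0,-0.09],[0,0,-0.093],[0,0,-0.093],[0,0,-0.093],[0,0,-0.093],[0,0,-0.093]]'

```text
clock: 13.25
position: [519.9, 59.1, 271.5]
ee_rot: [-0.217, 0.976, 0.0, 0.002]
contact_force: [0.3, 0.6, -2.1]
gripper_width: 52.4
grasp_force: 63.7
```

Run:
```python
from h import *
x,y=tin(37,37); to(x,y,207,115.15)
```

```text
pos [519.9  59.1 271.5] yaw 115.0 z [ 0.003  0.001 -1.   ] j6 -1.56 w 52.4 gf 63.7 t 13.2 F [ 0.3  0.6 -2.1]
travel [ 2.  -2.3 64.5] dist 65.0 drz -0.002
```

>>> move_arm --fingers '[46,46,46,46,46,46,46]' --travel '[[3,-2.3,20],[3,-2.3,42],[3,-2.3,54],[3,-2.3,60],[3,-2.3,63],[3,-2.3,65],[3,-2.3,65]]' --dr '[[0,0,0],[0,0,0],[0,0,0],[0,0,0],[0,0,0],[0,0,0],[0,0,0]]'

```text
clock: 13.95
position: [518.0, 55.0, 206.8]
ee_rot: [-0.216, 0.976, 0.0, 0.001]
contact_force: [-3.2, 0.3, 4.2]
gripper_width: 52.2
grasp_force: 64.5
```

>>> move_arm --fingers '[46,46,46]' --travel '[[0,0,0.8],[0,0,1.5],[0,0,1.5]]' --dr '[[0,0,0],[0,0,0],[0,0,0]]'

```text
clock: 14.25
position: [517.9, 55.0, 206.8]
ee_rot: [-0.216, 0.976, 0.0, 0.001]
contact_force: [-5.9, 1.0, 15.5]
gripper_width: 52.6
grasp_force: 65.8
```

>>> move_arm --fingers '[72,72,72,72,75,80,85,85,85]' --travel '[[0,0,0],[0,0,0],[0,0,0],[0,0,0],[0,0,-10],[0,0,-45],[0,0,-90],[0,0,-110],[0,0,-110]]' --dr '[[0,0,0],[0,0,0],[0,0,0],[0,0,0],[0,0,0],[0,0,0],[0,0,0],[0,0,0],[0,0,0]]'

```text
clock: 15.15
position: [518.6, 54.8, 317.8]
ee_rot: [-0.216, 0.976, 0.0, 0.004]
contact_force: [-0.5, 0.6, 0.2]
gripper_width: 85.1
grasp_force: 0.0
```

Run:
```python
from h import *
cm,im=snap("wrist","j2"); p=proj(cm,[518,55,58]).round().astype(int)
try:
    c=big(masks(im)["jar"],tuple(int(i) for i in p)); e=cv2.fitEllipse(topl(cm,c,58)); a=np.deg2rad(25.15);R=np.array([[np.cos(a),np.sin(a)],[-np.sin(a),np.cos(a)]])
    print("jar in tray",R@(np.array(e[0])-[501.5,7]),e[1])
except AssertionError: print("none",p)
to(421.5,-223.5,320,115.15)
```

```text
jar in tray [33.94774735 36.53671514] (52.26926803588867, 53.80632781982422)
pos [517.8  54.6 315.5] yaw 114.9 z [ 0.004  0.002 -1.   ] j6 -1.55 w 84.9 gf 0.0 t 15.2 F [-0.2 -0.1 -0.4]
travel [ 204.4 -211.7   -5.4] dist 294.0 drz -0.004
```

>>> move_arm --fingers '[85,85,85,85,85,85,85,85,85,85]' --travel '[[25,-26,-5],[57,-59,-5],[90,-93,-5],[122,-126,-5],[155,-160,-5],[185,-191,-5],[204,-211,-5],[204.4,-211.7,-5],[204.4,-211.7,-5],[204.4,-211.7,-5]]' --dr '[[0,0,0],[0,0,0],[0,0,0],[0,0,0],[0,0,0],[0,0,0],[0,0,0],[0,0,0],[0,0,0],[0,0,0]]'

```text
clock: 16.2
position: [421.5, -223.1, 317.8]
ee_rot: [-0.216, 0.976, 0.0, -0.001]
contact_force: [0.0, -0.1, -1.1]
gripper_width: 85.1
grasp_force: 0.0
```

Run:
```python
from h import *
s0=arm.read_state()["position"]
cm,im=snap("wrist","c1"); p=tuple(int(i) for i in proj(cm,[421.5,-223.5,88]).round())
H,S,V=hsv(im); print(p,H[p[1],p[0]],S[p[1],p[0]],V[p[1],p[0]])
c=big((S<50)&(V>40),p); q=topl(cm,c,88); e=cv2.fitEllipse(q);print(e,cv2.boundingRect(c),cv2.minEnclosingCircle(q))
c1,i1=load("w1");e1=cv2.fitEllipse(big(masks(i1)["can"],(273,109)));ep=cv2.fitEllipse(c)
print("tri",tri([(c1,*e1[0]),(cm,*ep[0])])); to(421.5,-223.5,230,115.15)
```

```text
(255, 214) 90 14 37Traceback (most recent call last):
  File "<stdin>", line 5, in <module>
  File "h.py", line 22, in big
    assert i>0,seed
           ^^^
AssertionError: (255, 214)
```

Run:
```python
from h import *
cm,im=load("c1"); H,S,V=hsv(im)
col=np.arange(512)[None]; print("row",[(x,S[214,x],V[214,x]) for x in range(190,325,8)]); print("col",[(y,S[y,255],V[y,255]) for y in range(140,290,8)])
c=big((S<50)&(V>24)&(col>170)&(col<340)&(np.arange(384)[:,None]<290),(255,214),7); q=topl(cm,c,88)
print(cv2.fitEllipse(q),cv2.boundingRect(c))
c1,i1=load("w1");e1=cv2.fitEllipse(big(masks(i1)["can"],(273,109)));ep=cv2.fitEllipse(c)
print("tri",tri([(c1,*e1[0]),(cm,*ep[0])])); to(421.5,-223.5,230,115.15)
```

```text
row [(190, np.int64(82), np.int64(146)), (198, np.int64(83), np.int64(147)), (206, np.int64(83), np.int64(148)), (214, np.int64(12), np.int64(107)), (222, np.int64(14), np.int64(54)), (230, np.int64(9), np.int64(54)), (238, np.int64(19), np.int64(53)), (246, np.int64(16), np.int64(48)), (254, np.int64(21), np.int64(37)), (262, np.int64(20), np.int64(38)), (270, np.int64(14), np.int64(37)), (278, np.int64(11), np.int64(46)), (286, np.int64(11), np.int64(45)), (294, np.int64(8), np.int64(92)), (302, np.int64(65), np.int64(106)), (310, np.int64(86), np.int64(107)), (318, np.int64(83), np.int64(111))]
col [(140, np.int64(86), np.int64(139)), (148, np.int64(107), np.int64(43)), (156, np.int64(91), np.int64(42)), (164, np.int64(5), np.int64(55)), (172, np.int64(7), np.int64(104)), (180, np.int64(7), np.int64(77)), (188, np.int64(10), np.int64(51)), (196, np.int64(10), np.int64(53)), (204, np.int64(10), np.int64(51)), (212, np.int64(21), np.int64(36)), (220, np.int64(7), np.int64(36)), (228, np.int64(7), np.int64(39)), (236, np.int64(20), np.int64(38)), (244, np.int64(28), np.int64(36)), (252, np.int64(5), np.int64(103)), (260, np.int64(74), np.int64(148)), (268, np.int64(74), np.int64(148)), (276, np.int64(83), np.int64(148)), (284, np.int64(81), np.int64(148))]
((419.7108459472656, -224.74282836914062), (60.74661636352539, 66.90472412109375), 113.46776580810547) (209, 161, 93, 95)
tri [ 421.83469167 -223.44789115   77.56926203]
pos [ 421.6 -222.8  317.9] yaw 115.0 z [-0.001  0.    -1.   ] j6 -0.99 w 85.1 gf 0.0 t 16.2 F [ 0.5 -0.5  0.2]
travel [ 0.3 -0.6 87.9] dist 88.0 drz -0.003
```

>>> move_arm --fingers '[85,85,85,85,55,55,55,55,55]' --travel '[[1.5,-0.6,35],[1.5,-0.6,70],[1.5,-0.6,88],[1.5,-0.6,88],[1.5,-0.6,88],[1.5,-0.6,88],[1.5,-0.6,88],[1.5,-0.6,88],[1.5,-0.6,88]]' --dr '[[0,0,0],[0,0,0],[0,0,0],[0,0,0],[0,0,0],[0,0,0],[0,0,0],[0,0,0],[0,0,0]]'

```text
clock: 17.15
position: [421.1, -224.5, 232.0]
ee_rot: [-0.216, 0.976, -0.001, 0.002]
contact_force: [0.1, 3.7, 7.0]
gripper_width: 61.8
grasp_force: 65.7
```

Run:
```python
from h import *
x,y=tin(32.5,-34); print(x,y);to(x,y,320,115.15)
```

```text
545.3685874337004 -9.964581827200202
pos [ 421.1 -224.5  232. ] yaw 114.9 z [ 0.004 -0.    -1.   ] j6 -0.99 w 61.8 gf 65.7 t 17.1 F [0.1 3.7 7. ]
travel [-203.5  141.9  -87.7] dist 263.0 drz -0.004
```

>>> move_arm --fingers '[55,55,55,55,55,55,55,55,55,55]' --travel '[[0,0,-30],[0,0,-70],[-20,14,-88],[-55,38,-88],[-90,63,-88],[-125,88,-88],[-160,112,-88],[-190,133,-88],[-203.5,143,-88],[-203.5,143,-88]]' --dr '[[0,0,0],[0,0,0],[0,0,0],[0,0,0],[0,0,0],[0,0,0],[0,0,0],[0,0,0],[0,0,0],[0,0,0]]'

```text
clock: 18.15
position: [545.2, -7.7, 317.9]
ee_rot: [-0.217, 0.976, 0.0, -0.0]
contact_force: [-0.9, -0.4, -2.2]
gripper_width: 61.4
grasp_force: 66.9
```

>>> move_arm --fingers '[55,55,55,55]' --travel '[[0,0,15],[0,0,25],[0,0,25],[0,0,25]]' --dr '[[0,0,0],[0,0,0],[0,0,0],[0,0,0]]'

```text
clock: 18.55
position: [544.4, -10.1, 293.3]
ee_rot: [-0.215, 0.977, -0.0, -0.0]
contact_force: [0.2, 0.1, -2.7]
gripper_width: 61.5
grasp_force: 66.9
```

Run:
```python
from h import *
x,y=tin(32.5,-33); to(x,y,240,115.15)
```

```text
pos [544.4 -10.1 293.3] yaw 114.9 z [-0.001 -0.    -1.   ] j6 -1.42 w 61.5 gf 66.9 t 18.6 F [ 0.2  0.1 -2.7]
travel [-1.   0.7 53.3] dist 53.0 drz -0.005
```

>>> move_arm --fingers '[55,55,55,55,55,55,55,55,55]' --travel '[[-1,0.7,15],[-1,0.7,32],[-1,0.7,42],[-1,0.7,47],[-1,0.7,50],[-1,0.7,52],[-1,0.7,53],[-1,0.7,54],[-1,0.7,54]]' --dr '[[0,0,-0.005],[0,0,-0.005],[0,0,-0.005],[0,0,-0.005],[0,0,-0.005],[0,0,-0.005],[0,0,-0.005],[0,0,-0.005],[0,0,-0.005]]'

```text
clock: 19.45
position: [545.5, -8.2, 240.1]
ee_rot: [-0.218, 0.976, -0.0, 0.001]
contact_force: [-0.5, 0.7, -0.8]
gripper_width: 61.2
grasp_force: 68.6
```

>>> move_arm --fingers '[55,55,55]' --travel '[[0,0,0.8],[0,0,1.2],[0,0,1.2]]' --dr '[[0,0,0],[0,0,0],[0,0,0]]'

```text
clock: 19.75
position: [545.5, -8.1, 240.0]
ee_rot: [-0.218, 0.976, -0.0, 0.001]
contact_force: [-3.1, 1.0, 7.3]
gripper_width: 61.5
grasp_force: 69.1
```

>>> move_arm --fingers '[76,76,76,76,80,85,85,85,85]' --travel '[[0,0,0],[0,0,0],[0,0,0],[0,0,0],[0,0,-10],[0,0,-45],[0,0,-90],[0,0,-90],[0,0,-90]]' --dr '[[0,0,0],[0,0,0],[0,0,0],[0,0,0],[0,0,0],[0,0,0],[0,0,0],[0,0,0],[0,0,0]]'

```text
clock: 20.65
position: [545.3, -8.2, 330.0]
ee_rot: [-0.218, 0.976, 0.0, 0.002]
contact_force: [0.1, 0.2, -0.9]
gripper_width: 85.1
grasp_force: 0.0
```

Run:
```python
from h import *
cm,im=snap("wrist","c2"); x,y=tin(32.5,-33)
p=tuple(int(i) for i in proj(cm,[x,y,96]).round()); H,S,V=hsv(im); col=np.arange(512)[None]
c=big((S<50)&(V>24)&(col>p[0]-60)&(col<p[0]+60)&(np.arange(384)[:,None]<p[1]+70),p,7); q=topl(cm,c,96)
e=cv2.fitEllipse(q);a=np.deg2rad(25.15);R=np.array([[np.cos(a),np.sin(a)],[-np.sin(a),np.cos(a)]])
print("can in tray",R@(np.array(e[0])-[501.5,7]),e[1]); to(553,-361,330,119.3)
```

```text
can in tray [ 31.71449742 -31.77046294] (61.07261657714844, 67.60717010498047)
pos [544.9  -8.3 328.6] yaw 115.2 z [ 0.     0.001 -1.   ] j6 -1.41 w 85.2 gf 0.0 t 20.7 F [ 0.3 -0.3  0. ]
travel [ 142.7 -322.6   -1.6] dist 353.0 drz -0.072
```

>>> move_arm --fingers '[85,85,85,85,85,85,85,85,85,85]' --travel '[[14,-32,-2],[31,-70,-2],[50,-113,-2],[69,-156,-2],[88,-199,-2],[107,-242,-2],[126,-285,-2],[140,-316,-2],[142.7,-322.6,-2],[142.7,-322.6,-2]]' --dr '[[0,0,-0.01],[0,0,-0.02],[0,0,-0.03],[0,0,-0.04],[0,0,-0.05],[0,0,-0.06],[0,0,-0.072],[0,0,-0.072],[0,0,-0.072],[0,0,-0.072]]'

```text
clock: 21.7
position: [553.0, -361.9, 328.1]
ee_rot: [-0.252, 0.968, 0.001, -0.001]
contact_force: [0.1, 0.7, -0.4]
gripper_width: 85.1
grasp_force: 0.0
```

>>> move_arm --fingers '[85,85,85]' --travel '[[0,0,0],[0,0,0],[0,0,0]]' --dr '[[0,0,0],[0,0,0],[0,0,0]]'

```text
clock: 22.0
position: [553.8, -359.5, 330.5]
ee_rot: [-0.254, 0.967, 0.0, 0.0]
contact_force: [0.1, -0.2, 0.8]
gripper_width: 84.8
grasp_force: 0.0
```

Run:
```python
from h import *
cm,im=snap("wrist","k1"); p=tuple(int(i) for i in proj(cm,[553,-361,88]).round()); H,S,V=hsv(im)
print(p,[(x,H[p[1],x],S[p[1],x],V[p[1],x]) for x in range(p[0]-64,p[0]+65,8)]);print([(y,H[y,p[0]-25],S[y,p[0]-25],V[y,p[0]-25]) for y in range(p[1]-72,p[1]+73,8)])
cv2.imwrite("pics/k1c.png",cv2.resize(im[:,:,::-1],None,fx=1.5,fy=1.5))
to(553,-361,230,119.3)
```

```text
(255, 205) [(191, np.int64(21), np.int64(85), np.int64(135)), (199, np.int64(22), np.int64(83), np.int64(135)), (207, np.int64(21), np.int64(85), np.int64(132)), (215, np.int64(16), np.int64(109), np.int64(101)), (223, np.int64(16), np.int64(113), np.int64(111)), (231, np.int64(16), np.int64(115), np.int64(111)), (239, np.int64(17), np.int64(112), np.int64(109)), (247, np.int64(18), np.int64(114), np.int64(107)), (255, np.int64(17), np.int64(116), np.int64(108)), (263, np.int64(17), np.int64(113), np.int64(108)), (271, np.int64(17), np.int64(111), np.int64(108)), (279, np.int64(17), np.int64(112), np.int64(107)), (287, np.int64(17), np.int64(114), np.int64(107)), (295, np.int64(17), np.int64(112), np.int64(109)), (303, np.int64(22), np.int64(89), np.int64(95)), (311, np.int64(21), np.int64(85), np.int64(96)), (319, np.int64(22), np.int64(84), np.int64(97))]
[(133, np.int64(20), np.int64(84), np.int64(122)), (141, np.int64(22), np.int64(81), np.int64(114)), (149, np.int64(107), np.int64(146), np.int64(47)), (157, np.int64(42), np.int64(18), np.int64(72)), (165, np.int64(41), np.int64(
[... 171 characters left out ...]
197, np.int64(34), np.int64(13), np.int64(138)), (205, np.int64(16), np.int64(114), np.int64(112)), (213, np.int64(17), np.int64(115), np.int64(109)), (221, np.int64(40), np.int64(12), np.int64(131)), (229, np.int64(45), np.int64(20), np.int64(125)), (237, np.int64(48), np.int64(19), np.int64(131)), (245, np.int64(29), np.int64(44), np.int64(117)), (253, np.int64(25), np.int64(77), np.int64(136)), (261, np.int64(24), np.int64(79), np.int64(135)), (269, np.int64(32), np.int64(60), np.int64(137)), (277, np.int64(31), np.int64(64), np.int64(136))]
pos [ 553.8 -359.7  330.5] yaw 119.4 z [ 0. -0. -1.] j6 -0.73 w 85.0 gf 0.0 t 22.1 F [-0.7 -0.1 -1.4]
travel [  1.4  -0.7 100.5] dist 101.0 drz 0.002
```

View pics/k1c.png

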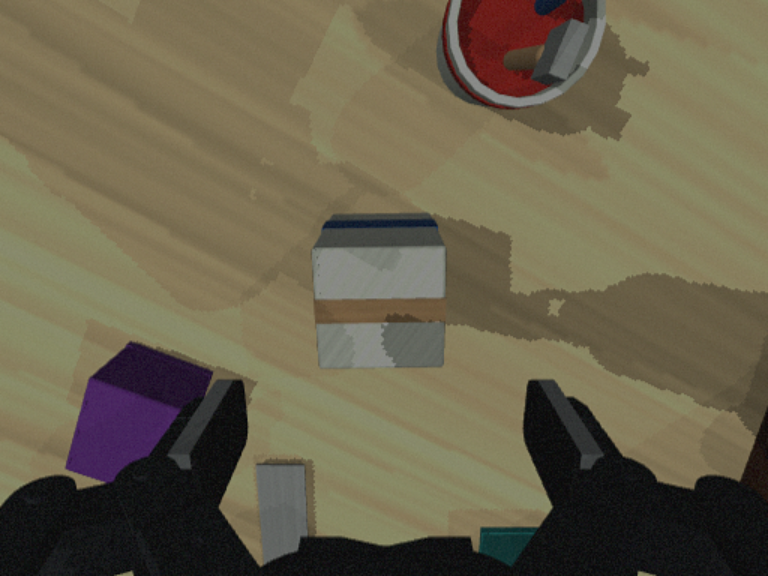

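The carton's top is square in the crop at about (380,306), with no neighbours near the fingers. I grip it.

>>> move_arm --fingers '[85,85,85,85,85,53,53,53,53,53]' --travel '[[2,-1.7,35],[2,-1.7,75],[2,-1.7,98],[2,-1.7,100],[2,-1.7,100],[2,-1.7,100],[2,-1.7,100],[2,-1.7,100],[2,-1.7,100],[2,-1.7,100]]' --dr '[[0,0,0],[0,0,0],[0,0,0],[0,0,0],[0,0,0],[0,0,0],[0,0,0],[0,0,0],[0,0,0],[0,0,0]]'

```text
clock: 23.05
position: [553.2, -363.4, 232.8]
ee_rot: [-0.253, 0.967, -0.001, 0.001]
contact_force: [-1.2, 2.4, 7.1]
gripper_width: 60.0
grasp_force: 66.0
```

Run:
```python
from h import *
x,y=tin(-33,-33); print(x,y);to(x,y,340,115.15)
```

```text
485.6531112027019 -36.89619704992755
pos [ 553.2 -363.4  232.8] yaw 119.4 z [ 0.003 -0.002 -1.   ] j6 -0.72 w 60.0 gf 66.0 t 23.1 F [-1.2  2.4  7.1]
travel [-101.5  317.3 -108. ] dist 350.0 drz 0.074
```

>>> move_arm --fingers '[53,53,53,53,53,53,53,53,53,53]' --travel '[[0,0,-30],[0,0,-70],[0,0,-108],[-12,38,-110],[-26,81,-110],[-40,125,-110],[-54,169,-110],[-68,213,-110],[-82,256,-110],[-95,297,-110]]' --dr '[[0,0,0],[0,0,0],[0,0,0],[0,0,0.02],[0,0,0.04],[0,0,0.05],[0,0,0.06],[0,0,0.07],[0,0,0.074],[0,0,0.074]]'

```text
clock: 24.05
position: [488.9, -56.3, 340.3]
ee_rot: [-0.217, 0.976, 0.0, 0.0]
contact_force: [0.1, 0.5, -1.9]
gripper_width: 59.6
grasp_force: 66.3
```

>>> move_arm --fingers '[53,53,53,53,53]' --travel '[[-6,18,0],[-6.5,20.3,0],[-6.5,20.3,0],[-6.5,20.3,0],[-6.5,20.3,0]]' --dr '[[0,0,0],[0,0,0],[0,0,0],[0,0,0],[0,0,0]]'

```text
clock: 24.55
position: [487.3, -37.7, 340.1]
ee_rot: [-0.216, 0.976, 0.0, -0.0]
contact_force: [0.1, 0.0, -2.5]
gripper_width: 60.3
grasp_force: 66.2
```

Run:
```python
from h import *
x,y=tin(-33,-33); to(x,y,241,115.15)
cm,im=snap("wrist","k2")
```

```text
pos [487.3 -37.7 340.1] yaw 115.0 z [-0. -0. -1.] j6 -1.39 w 60.3 gf 66.2 t 24.6 F [ 0.1  0.  -2.5]
travel [ 1.1  1.4 99.1] dist 99.0 drz -0.003
```

>>> move_arm --fingers '[53,53,53,53,53,53,53,53]' --travel '[[1.1,1.4,15],[1.1,1.4,40],[1.1,1.4,60],[1.1,1.4,70],[1.1,1.4,78],[1.1,1.4,84],[1.1,1.4,88],[1.1,1.4,90]]' --dr '[[0,0,-0.003],[0,0,-0.003],[0,0,-0.003],[0,0,-0.003],[0,0,-0.003],[0,0,-0.003],[0,0,-0.003],[0,0,-0.003]]'

```text
clock: 25.4
position: [485.9, -35.9, 250.3]
ee_rot: [-0.219, 0.976, -0.0, 0.0]
contact_force: [-0.5, -0.6, -1.4]
gripper_width: 59.8
grasp_force: 66.2
```

>>> move_arm --fingers '[53,53,53,53,53,53]' --travel '[[0,0,3],[0,0,6],[0,0,8],[0,0,9],[0,0,9.5],[0,0,9.5]]' --dr '[[0,0,0],[0,0,0],[0,0,0],[0,0,0],[0,0,0],[0,0,0]]'

```text
clock: 26.0
position: [485.6, -35.9, 240.9]
ee_rot: [-0.219, 0.976, 0.0, 0.0]
contact_force: [-0.5, 0.4, -0.3]
gripper_width: 60.0
grasp_force: 66.5
```

>>> move_arm --fingers '[53,53,53]' --travel '[[0,0,0.8],[0,0,1.4],[0,0,1.4]]' --dr '[[0,0,0],[0,0,0],[0,0,0]]'

```text
clock: 26.3
position: [485.6, -35.9, 240.8]
ee_rot: [-0.219, 0.976, -0.0, 0.0]
contact_force: [-4.9, 1.8, 10.4]
gripper_width: 60.1
grasp_force: 67.7
```

>>> move_arm --fingers '[76,76,76,76,80,80,80,80,80]' --travel '[[0,0,0],[0,0,0],[0,0,0],[0,0,0],[0,0,-10],[0,0,-45],[0,0,-90],[40,0,-130],[40,0,-130]]' --dr '[[0,0,0],[0,0,0],[0,0,0],[0,0,0],[0,0,0],[0,0,0],[0,0,0],[0,0,0],[0,0,0]]'

```text
clock: 27.2
position: [448.1, -53.8, 374.3]
ee_rot: [-0.219, 0.976, -0.0, 0.004]
contact_force: [-0.0, -0.6, -0.3]
gripper_width: 80.1
grasp_force: 0.0
```

Run:
```python
from h import *
cm,im=snap("wrist","f1"); snap("top","f2"); snap("scene","f3")
a=np.deg2rad(25.15);R=np.array([[np.cos(a),np.sin(a)],[-np.sin(a),np.cos(a)]])
H,S,V=hsv(im);col=np.arange(512)[None];row=np.arange(384)[:,None]
for n,tx,ty,z in [("carton",-33,-33,96),("can",33,-32,96),("block",-30,35,58),("jar",35,36.5,58)]:
    x,y=tin(tx,ty);p=tuple(int(i) for i in proj(cm,[x,y,z]).round()); w=(abs(col-p[0])<48)&(abs(row-p[1])<52)
    m={"carton":((S<42)&(V>85))|((H<20)&(V>90)&(S>60)),"can":(S<55)&(V>24),"block":(H<21)&(S>98)&(V>80),"jar":(V<46)&(S<80)}[n]&w
    try: c=big(m,p,7);q=topl(cm,c,z);r=cv2.minAreaRect(q);print(n,p,(R@(np.array(r[0])-[501.5,7])).round(1),np.round(r[1],1),round(r[2],1))
    except AssertionError: print(n,"miss",p,[k[p[1],p[0]] for k in (H,S,V)])
# bystanders: change between first and last pictures, per patch
for f0,f1 in (("top0","f2"),("scene0","f3")):
    k,a0=load(f0);_,a1=load(f1)
    for n,x,y,z in [("tin",558,243,25),("glue",557,347,70),("mallet",430,238,70),("pot",421,-362,60)]:
        u,v=proj(k,[x,y,z]).astype(int); A,B=[cv2.cvtColor(t[v-28:v+28,u-28:u+28],cv2.COLOR_RGB2GRAY).astype(np.float32) for t in(a0,a1)]
        print(f0,n,np.abs(A-B).mean().round(1),np.round(cv2.phaseCorrelate(A,B,cv2.createHanningWindow((56,56),cv2.CV_32F)),2) if A.shape==(56,56) else "edge")
print(arm.read_state()["contact_force"],arm.read_state()["position"])
```

```text
carton (256, 234) [-22. -31.] [79.2 60.3] 26.5
can (257, 300) [ 22.4 -31.5] [84.6 61. ] 23.5
block (328, 219) [-30.6  28.5] [67.4 75.5] 25.3
jar (325, 278) [45.6 61.1] [115.   64.4] 77.5Traceback (most recent call last):
  File "<stdin>", line 15, in <module>
    return _wrapfunc(a, 'round', decimals=decimals, out=out)
    return _wrapit(obj, method, *args, **kwds)
    conv = _array_converter(obj)
ValueError: setting an array element with a sequence. The requested array has an inhomogeneous shape after 1 dimensions. The detected shape was (2,) + inhomogeneous part.
```

>>> move_arm --fingers '[80,80,80,80,80]' --travel '[[10,20,-30],[20,50,-70],[20,60,-70],[20,60,-70],[20,60,-70]]' --dr '[[0,0,0],[0,0,0],[0,0,0],[0,0,0],[0,0,0]]'

```text
clock: 27.85
position: [406.1, -7.0, 437.6]
ee_rot: [-0.219, 0.976, -0.0, -0.002]
contact_force: [1.1, -0.6, -1.1]
gripper_width: 79.9
grasp_force: 0.0
```

Run:
```python
from h import *
cm,im=snap("wrist","g1")
a=np.deg2rad(25.15);R=np.array([[np.cos(a),np.sin(a)],[-np.sin(a),np.cos(a)]])
H,S,V=hsv(im);col=np.arange(512)[None];row=np.arange(384)[:,None]
for n,tx,ty,z,h in [("carton",-33,-33,96,30.5),("can",33,-32,96,31.5),("block",-30,35,58,35),("jar",35,36.5,58,27)]:
    x,y=tin(tx,ty);p=tuple(int(i) for i in proj(cm,[x,y,z]).round())
    P=proj(cm,[x,y,z]);hw=325/ (cm["pose"][2][3]-z)*h*.95+3; w=(abs(col-P[0])<hw+2)&(abs(row-P[1])<hw+2)
    m={"carton":((S<42)&(V>85))|((H<20)&(V>90)&(S>60)),"can":(S<55)&(V>24),"block":(H<21)&(S>98)&(V>80),"jar":(V<46)&(S<80)}[n]&w
    try: c=big(m,p,7);q=topl(cm,c,z);r=cv2.minAreaRect(q);print(n,p,(R@(np.array(r[0])-[501.5,7])).round(1),np.round(r[1],1),round(r[2],1))
    except AssertionError: print(n,"miss",p,[k[p[1],p[0]] for k in (H,S,V)])
    u,v=p; print("  row",[(int(x),int(H[v,x]),int(S[v,x]),int(V[v,x])) for x in range(int(u-hw-8),int(u+hw+9),6)])
    print("  col",[(int(x),int(H[x,u]),int(S[x,u]),int(V[x,u])) for x in range(int(v-hw-20),min(383,int(v+hw+9)),6)])
for f0,f1 in (("top0","f2"),("scene0","f3")):
    k,a0=load(f0);_,a1=load(f1)
    for n,x,y,z in [("tin",558,243,25),("glue",557,347,70),("mallet",430,238,70),("pot",421,-362,60)]:
        u,v=proj(k,[x,y,z]).astype(int); A,B=[cv2.cvtColor(np.ascontiguousarray(t[v-28:v+28,u-28:u+28]),cv2.COLOR_RGB2GRAY).astype(np.float32) for t in(a0,a1)]
        s,r=cv2.phaseCorrelate(A,B,cv2.createHanningWindow((56,56),cv2.CV_32F));print(f0,n,round(float(np.abs(A-B).mean()),1),np.round(s,2),round(r,2))
```

```text
carton (198, 226) [-27.1 -31. ] [70.2 61.1] 25.2
  row [(156, 20, 84, 127), (162, 21, 86, 127), (168, 21, 87, 126), (174, 17, 116, 112), (180, 17, 110, 114), (186, 17, 112, 112), (192, 17, 114, 110), (198, 17, 113, 117), (204, 17, 113, 117), (210, 17, 116, 117), (216, 17, 112, 116), (222, 17, 114, 116), (228, 17, 110, 109), (234, 114, 46, 28)]
  col [(172, 9, 135, 36), (178, 12, 118, 56), (184, 107, 138, 48), (190, 45, 15, 69), (196, 45, 22, 71), (202, 45, 19, 132), (208, 45, 21, 143), (214, 44, 19, 145), (220, 40, 10, 148), (226, 17, 113, 117), (232, 16, 118, 115), (238, 38, 14, 146), (244, 41, 14, 146), (250, 45, 7, 146), (256, 60, 8, 63), (262, 68, 9, 110)]
can (202, 281) [ 26.7 -31.4] [76.1 71.3] 25.2
  row [(159, 150, 55, 14), (165, 75, 32, 16), (171, 26, 70, 58), (177, 60, 7, 109), (183, 90, 10, 53), (189, 90, 10, 53), (195, 100, 13, 57), (201, 100, 14, 55), (207, 100, 13, 57), (213, 90, 18, 57), (219, 100, 13, 58), (225, 50, 7, 110), (231, 21, 71, 108), (237, 21, 85, 135), (243, 21, 84, 139)]
  col [(226, 17, 117, 116), (232, 17, 111, 113), (238, 45, 14, 147), (244, 42, 9, 146
[... 1061 characters left out ...]
8, 43, 24), (258, 83, 43, 24), (264, 90, 21, 24), (270, 105, 22, 23), (276, 105, 36, 28), (282, 90, 32, 24), (288, 12, 147, 45), (294, 21, 84, 109)]
  col [(217, 16, 121, 105), (223, 16, 119, 122), (229, 16, 117, 105), (235, 16, 120, 115), (241, 16, 119, 90), (247, 105, 20, 26), (253, 90, 33, 23), (259, 120, 10, 25), (265, 90, 10, 26), (271, 0, 0, 26), (277, 98, 39, 26), (283, 23, 74, 96), (289, 21, 85, 141), (295, 22, 83, 144)]
top0 tin 0.9 [-0.03  0.01] 1.0
top0 glue 0.7 [-0.06  0.07] 0.95
top0 mallet 16.6 [-0.7  -0.29] 0.45
top0 pot 4.1 [ 0.08 -0.01] 0.9
scene0 tin 2.8 [0.01 0.07] 1.01
scene0 glue 12.2 [ 0.11 -0.02] 0.88
scene0 mallet 13.6 [0.02 0.04] 0.71
scene0 pot 11.6 [0.08 0.  ] 0.95
```

Every piece touched down exactly 8 mm above its pick height, which is the tray floor. The tops also have the right size and angle at the floor-standing heights, and the bystanders haven't moved. I hand the job in.

```bash
python3 -c "
from bench import arm
print(arm.job_done())"
```

```text
the job is handed in; nothing more can be done
None
```

I handed the job in after about 28 s on the robot's clock: the block, jar, can and carton all stand on the tray's floor, and I saw no shift in the four bystanders (the mallet was partly hidden in the top view); the hand-in returned no verdict.

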